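# Clear the paper scraps and open the push-and-turn tub of disinfectant tablets

### The arm

A 6-joint arm with a two-finger parallel gripper is mounted at the origin on the work surface. World frame = base frame: x ahead of the robot, y to its left, z up, the work surface at z = 0. Lengths are in m, angles in rad, forces in N, time in s.
With the tool pointing down it reaches from about 0.4 to 0.825 m from the base axis. Payload 7 kg.
Tool frame: the origin (TCP) lies at the very end of the fingers, on their centre line; the grasp point (between the pads) lies 19 mm behind it; z points along the fingers, y is the line along which they close (so a half turn about z gives the same grasp; the last joint's range is limited). The gripper opens to 88 mm and grips with 3 to 60 N. Pads are 19 mm wide; open, the fingers measure 130 mm over their backs; the gripper's body (78 mm by 193 mm) begins 47 mm behind the grasp point.
Start: joints at [-1.016, 0.359, 0.012, 0, -1.224, -0.288], TCP at [0.178, -0.651, 0.227] pointing down, gripper open.
Joint ranges: [-3.07, 3.07], [-1.43, 2.12], [-1.02, 1.25], [-3.03, 1.67], [-3.05, -0], [-3.03, 3.03]. Speed limits (rad/s): [2.39, 2.39, 3.01, 3.14, 3.14, 3.14].

### API

Orientations are given as [roll, pitch, yaw] about the fixed x, y, z axes, in that order (R = Rz(yaw) Ry(pitch) Rx(roll)).
In Python, from workcell import robot, viewer, job gives the robot as it stands. The module is installed in compiled form; this text tells all that it offers.
- The arm moves only by the tool step_arm, never from a script. Its argument "plan" is a list of rows, each an object of numbers: "dx", "dy", "dz": the shift along the tool's x, y, z in m; "wx", "wy", "wz": the turn, a rotation vector about the tool's x, y, z in degrees; "hand": the finger opening in m, from 0 to 0.0876. In form: [{"dx": .., "dy": .., "dz": .., "wx": .., "wy": .., "wz": .., "hand": ..}, ...]. A call has 1 to 10 rows; each row is the pose to reach, as a shift and turn from the pose commanded when the call began, along the tool's axes at that moment; what a row does not reach only later rows make up. A row lasts 1/12 s, in which the tool goes at most 41.7 mm and 7.16 degrees, less where a joint would pass 70% of its speed; a pose out of reach is approached as far as the arm can. A call with a gripper value outside its range is refused whole. The fingers move at their own pace and stop on an object; the grip force is fixed at half the most. Time passes only in rows, so rows that repeat a pose let the fingers close. It gives the time, the measured TCP pose, the force, the opening and the grip force at its end, in the units of the state.
- robot.read_state(): the state, without advancing time (a new reading comes with each control period).
- viewer.read_camera(name): name is "side" or "top" or "wrist"; returns the picture (400x640x3 uint8, red, green, blue); there is no depth.
- viewer.camera_params(name): a dict with "K" (3x3 intrinsics, pixels), "k1" (the pictures are not rectified: a ray, as slopes to the right and down, at radius r is drawn at 1 + k1 r^2 times it, then the intrinsics apply), "world_to_cam" (4x4, takes a point from world to camera coordinates); the wrist camera has in their place "tool_from_camera" (4x4, takes a point from camera to tool coordinates, whose origin is the TCP and whose axes are the flange's). Camera axes: x right, y up, looking along -z (the intrinsics and any distortion apply to the point x, -y, -z); pixel columns grow to the right and rows downward; lengths in m; the calibration is good to about 2 mm. A picture is of the moment at which its call begins: read the wrist's pose just before it. camera_params takes no time and is no camera call.
- job.finish_job(): hands the job in; it is judged then, once.
The state is a dict: "t": time; "joint_positions": joint angles; "qvel": joint speeds; "effort": joint torques, N m; "eef_pos": TCP position; "orientation": TCP orientation; "ft_force": force on the tool from outside, world axes, zero at the start; "wrist_torque": the same for the moment, N m; "grip_width": opening from 0.0 (shut) to 1.0 (fully open); "grasp_force": force on a finger pad.
Only numpy, scipy, OpenCV 4.12 (cv2) and the standard library are available. Lean on these libraries where they do the work, as an engineer would, in place of code of your own. Each camera call takes 0.05 s, during which the arm holds its last target. There are 200 camera calls.

### The job

The screening desk is about to be wiped down: first put the two crumpled paper balls into the waste bin. Then open the tub of disinfectant tablets: press its child-proof cap down, twist it anticlockwise until it is free, lift it straight off, and finish still holding it in the gripper, level, about a hand's width (10 cm) above the tub's open mouth, so that a colleague can take tablets out. The tub stays standing where it is, and nothing else on the desk is knocked or shifted.

Things in the scene. Friction and masses are not known exactly. Their poses are not given: they have to be found in the camera images.
- ball_a_center (a point): Centre of one crumpled ball of white printing paper: lumpy, about 50 mm across and 46 mm high, 12 g, lying on the desk. The point is half-way up, 23 mm above its underside. It does not crush; it can be gripped from above across any side.
- ball_b_center (a point): Centre of the other, alike crumpled paper ball (same size and weight).
- bin: Small round blue waste bin, open at the top, standing loose on the desk (350 g): 150 mm high, 140 mm across at the foot, 180 mm at the rim, walls 3 mm. Origin: centre of its underside; z up. It is on the left or the right of the desk, with the tub on the other side.
- tub: Round white tub of tablets with a green label and a red cap, standing loose on the desk (about 0.75 kg): body 84 mm across, upright to 98 mm, then a shoulder narrowing to the neck at 116 mm; rim of the neck 150 mm up. Origin: centre of its underside; z up. While the cap is pressed, friction on the desk keeps the tub from turning along.
- cap_center (a point): Centre of the tub's red push-and-turn cap: round, ribbed, 59 mm across, 32 mm high, 42 g. The point is on its axis, 16 mm below the flat top and 16 mm above the skirt's lower edge; 143 mm above the desk while closed. The tub's shoulder lies 17 mm below the skirt. White arrows on the top show the turning way, anticlockwise from above.
- cap_seal (a joint): Spring seal inside the cap that rests on the neck's rim and pushes the cap up. Value: how far the cap is pressed down, 0 (up, or cap off) to 0.006 m (hard stop). Pressing takes 4.5 N to start and 1.5 N more for each mm (13.5 N at the stop). Pressed 3 mm or more (4.5 mm is a good depth) the cap leaves its locking pockets and can be turned.
- tub_mouth (a point): Centre of the tub's open mouth, at the neck's rim (40 mm across outside), 150 mm above the desk. Three lugs below the rim lock the cap: kept pressed, it turns anticlockwise seen from above and is free to lift straight off at 45 to 80 degrees from closed (65 is best); at about 85 it meets a stop. Clockwise it is blocked. Lifted 25 mm it is clear of the neck.
- meter: Bystander: cream hand-held test meter lying flat, 54 x 98 x 18 mm, long side along its y. Origin: centre of its underside. It lies in one row with the two paper balls.
- cup_stack: Bystander: stack of four white paper cups, 75 mm across, 115 mm high. Origin: centre of its underside.
- cup: Bystander: single white paper cup, 75 mm across, 82 mm high. Origin: centre of its underside.
- sanitizer: Bystander: small pump bottle of hand sanitizer, 48 mm across, 147 mm high. Origin: centre of its underside.
- tumbler: Bystander: black drinking tumbler with a carrying loop, 90 mm across, 183 mm high. Origin: centre of its underside.
- strip_vial: Bystander: dark test-strip vial, 34 mm across, 52 mm high. Origin: centre of its underside.
- pen: Bystander: blue ball-point pen lying along its x, 140 mm long, 10 mm thick. Origin: middle of its underside.
Things that resemble listed ones, but are neither listed nor needed, are in the scene too. Leave any orange or purple look-alike of the tub alone.

How it is judged:
By the outcome, as a careful person would: the job done as asked, in the order asked, and still so for the second after the job is handed in, while the arm keeps its last pose, push and grip.
It also fails if it takes over 72 s, if anything falls off the work surface, if the arm or the gripper's body presses on something with over 40 N, if the wrist force passes 120 N, or if a joint passes its speed limit or range.

## Working session

There is one attempt and no reset: what is moved stays moved. The work goes in short steps, Python scripts to look and compute and a tool call to move; the robot and the scene stay as the last step left them, time stands still between calls to the robot, and variables do not carry over. Pictures are saved under pics/ and viewed, at most 10 in all, crops included, and the job is handed in when it is done.

Besides the shell and the picture viewer there is one more tool, called after "Request:" as name(argument=value, ...) on one line, values as JSON. step_arm: Moves the arm, as the interface text tells. Its arguments: {"type":"object","properties":{"plan":{"type":"array","items":{"type":"object","properties":{"dx":{"type":"number"},"dy":{"type":"number"},"dz":{"type":"number"},"wx":{"type":"number"},"wy":{"type":"number"},"wz":{"type":"number"},"hand":{"type":"number"}}}}},"required":["plan"]}

```bash
mkdir -p pics; cat > h.py <<'E'
import numpy as np, cv2
from scipy.spatial.transform import Rotation as R
from workcell import robot, viewer, job
def cam(name):
    s=robot.read_state(); im=viewer.read_camera(name); p=viewer.camera_params(name)
    if 'world_to_cam' in p: T=np.linalg.inv(np.array(p['world_to_cam']))
    else:
        W=np.eye(4); W[:3,:3]=R.from_euler('xyz',s['orientation']).as_matrix(); W[:3,3]=s['eef_pos']
        T=W@np.array(p['tool_from_camera'])
    return im,np.array(p['K']),p['k1'],T
def ray(uv,K,k1,T):
    q=cv2.undistortPoints(np.array([[uv]],float),K,np.array([k1,0,0,0.]))[0,0]
    return T[:3,3],T[:3,:3]@np.array([q[0],-q[1],-1])
def onplane(uv,z,K,k1,T):
    o,d=ray(uv,K,k1,T); return o+d*(z-o[2])/d[2]
def proj(P,K,k1,T):
    c=np.linalg.inv(T)@np.append(P,1); a=np.array([c[0]/-c[2],-c[1]/-c[2]]); a=a*(1+k1*(a@a))
    return (K@np.append(a,1))[:2]
def save(im,n): cv2.imwrite('pics/'+n,cv2.cvtColor(im,cv2.COLOR_RGB2BGR))
E
python3 - <<'E'
from h import *
for n in('top','side'):
    im,K,k1,T=cam(n); save(im,n+'0.png'); print(n,K.round(1).tolist(),k1,T.round(3).tolist())
print(robot.read_state())
E
```

```text
top [[422.1, 0.0, 320.3], [0.0, 422.1, 202.5], [0.0, 0.0, 1.0]] 0.03597113001316786 [[0.005, 0.987, -0.16, 0.448], [-1.0, 0.003, -0.012, 0.014], [-0.011, 0.16, 0.987, 1.118], [0.0, 0.0, 0.0, 1.0]]
side [[426.2, 0.0, 315.9], [0.0, 426.2, 200.3], [0.0, 0.0, 1.0]] -0.050658559522679794 [[-0.99, 0.091, -0.11, 0.462], [-0.142, -0.542, 0.829, 0.883], [0.016, 0.836, 0.549, 0.68], [0.0, 0.0, 0.0, 1.0]]
{'t': 0.1, 'joint_positions': array([-1.01589975e+00,  3.59323270e-01,  1.11393057e-02, -3.07001619e-04,
       -1.22410478e+00, -2.88089301e-01]), 'qvel': array([ 0.00153174, -0.00184243, -0.00020087,  0.00119549, -0.00068582,
        0.00133909]), 'effort': array([-1.42232984e-03, -5.84163952e+01,  2.93753654e+01,  7.01563954e+00,
        1.02106258e-02, -5.25510745e-05]), 'eef_pos': array([ 0.17781199, -0.6506966 ,  0.22570662]), 'orientation': array([ 3.14007974e+00, -1.47343159e-04, -2.87488979e+00]), 'ft_force': array([ 0.58756744,  0.6434613 , -0.05862251]), 'wrist_torque': array([ 0.00651745,  0.06656888, -0.08863599]), 'grasp_force': 0.0, 'grip_width': 1.00223601936615}
```

View pics/top0.png

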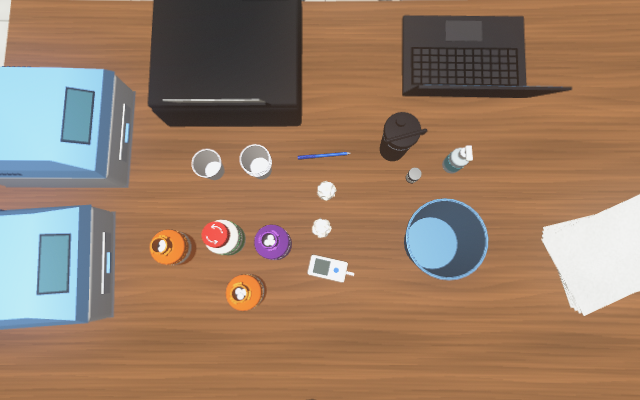

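View pics/side0.png

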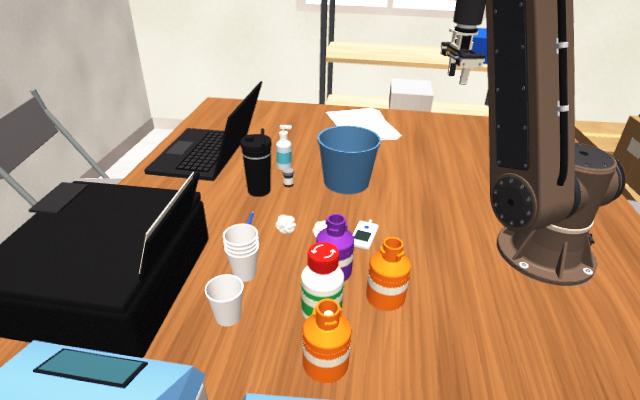

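The top view shows the balls at about (326,190) and (321,228), the bin rim at (447,239), the red cap at (215,235), the purple tub at (272,242), orange tubs at (170,247) and (245,292), and the meter at (328,268). The side view agrees.

```bash
python3 - <<'E'
from h import *
im,K,k1,T=cam('top'); hsv=cv2.cvtColor(im,cv2.COLOR_RGB2HSV)
def blobs(m,z,roi,name):
    u0,v0,u1,v1=roi; mm=np.zeros(m.shape,np.uint8); mm[v0:v1,u0:u1]=m[v0:v1,u0:u1]
    cs=cv2.findContours(mm.astype(np.uint8),0,2)[0]
    for c in cs:
        if cv2.contourArea(c)<60: continue
        (u,v),r=cv2.minEnclosingCircle(c)
        P=onplane((u,v),z,K,k1,T); Q=onplane((u+r,v),z,K,k1,T)
        print(name,round(u),round(v),round(r,1),P.round(4),'rad',np.linalg.norm(P-Q).round(4))
w=((hsv[...,1]<60)&(hsv[...,2]>130)).astype(np.uint8)
blobs(w,.023,(300,175,345,205),'ballfar'); blobs(w,.023,(300,213,345,243),'ballnear'); blobs(w,.018,(300,245,360,290),'meter')
red=(((hsv[...,0]<6)|(hsv[...,0]>172))&(hsv[...,1]>150)&(hsv[...,2]>120)).astype(np.uint8)
blobs(red,.159,(190,210,250,260),'cap')
blue=((hsv[...,0]>95)&(hsv[...,0]<115)&(hsv[...,1]>90)).astype(np.uint8)
blobs(blue,.150,(395,190,500,290),'binrim')
pu=((hsv[...,0]>125)&(hsv[...,0]<150)&(hsv[...,1]>80)).astype(np.uint8); blobs(pu,.09,(240,215,300,270),'purple')
og=((hsv[...,0]>6)&(hsv[...,0]<20)&(hsv[...,1]>220)&(hsv[...,2]>180)).astype(np.uint8); blobs(og,.09,(140,220,270,320),'orange')
for n,uv,z in(('sanit',(460,156),.13),('vial',(414,174),.05),('tumblertop',(402,127),.18),('cup',(207,162),.082),('stack',(256,158),.115)): print(n,onplane(uv,z,K,k1,T).round(3))
# cap triangulation with side view
im2,K2,k2,T2=cam('side'); h2=cv2.cvtColor(im2,cv2.COLOR_RGB2HSV)
r2=(((h2[...,0]<6)|(h2[...,0]>172))&(h2[...,1]>150)&(h2[...,2]>100)); v,u=np.nonzero(r2[235:280,300:350]); uv2=((u.min()+u.max())/2+300,(v.min()+v.max())/2+235)
print('side cap z=.143',uv2,onplane(uv2,.143,K2,k2,T2).round(4))
crop=cv2.resize(im[130:310,140:420],None,fx=2.8,fy=2.8,interpolation=cv2.INTER_CUBIC); save(crop,'crop.png')
E
```

```text
ballfar 326 190 9.7 [0.6574 0.0113 0.023 ] rad 0.0256
ballnear 321 228 9.9 [0.5581 0.0248 0.023 ] rad 0.0259
meter 330 269 23.6 [0.4534 0.0008 0.018 ] rad 0.0607
cap 215 234 13.4 [0.5296 0.2653 0.159 ] rad 0.0304
binrim 448 245 39.6 [ 0.5076 -0.2649  0.15  ] rad 0.0886
binrim 432 242 26.3 [ 0.5133 -0.2291  0.15  ] rad 0.0593
binrim 444 233 39.5 [ 0.5348 -0.2582  0.15  ] rad 0.089
purple 272 242 17.4 [0.5172 0.1441 0.09  ] rad 0.0423
sanit [ 0.722 -0.308  0.13 ]
vial [ 0.696 -0.215  0.05 ]
tumblertop [ 0.777 -0.162  0.18 ]
cup [0.718 0.313 0.082]
stack [0.72  0.184 0.115]
side cap z=.143 (np.float64(323.0), np.float64(257.5)) [0.528  0.2679 0.143 ]
```

View pics/crop.png

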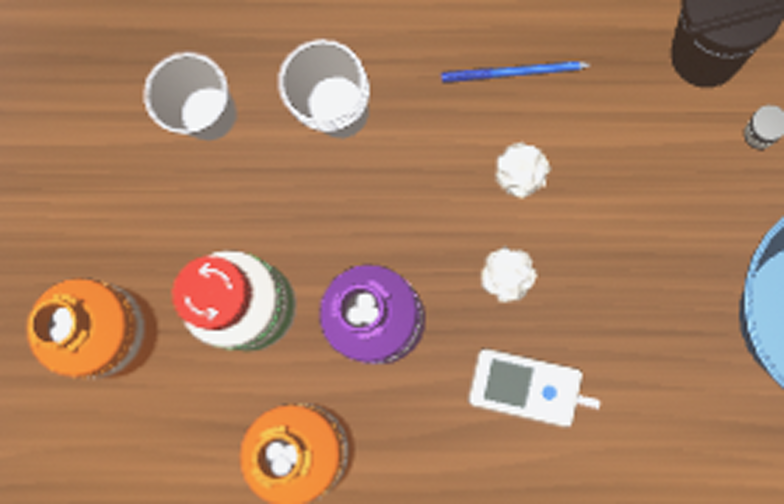

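Request:
step_arm(plan=[{"dx": -0.636, "dy": 0.513}, {"dx": -0.636, "dy": 0.513}, {"dx": -0.636, "dy": 0.513}, {"dx": -0.636, "dy": 0.513}, {"dx": -0.636, "dy": 0.513}, {"dx": -0.636, "dy": 0.513}, {"dx": -0.636, "dy": 0.513}, {"dx": -0.636, "dy": 0.513}, {"dx": -0.636, "dy": 0.513}, {"dx": -0.636, "dy": 0.513}])

```text
invalid input
```

```bash
cat >> h.py <<'E'
def go(x,y,z,yaw=None):
    "tool-axis shift to a world TCP goal, and wz (deg) to a world yaw (deg)"
    s=robot.read_state(); M=R.from_euler('xyz',s['orientation'])
    print('t',round(s['t'],2),'pos',s['eef_pos'].round(4),'rpy deg',np.degrees(s['orientation']).round(1),'j6',s['joint_positions'][5].round(2),'F',s['ft_force'].round(1),'grip',round(float(s['grip_width']),3),round(float(s['grasp_force']),1))
    print('shift',M.inv().apply(np.array([x,y,z])-s['eef_pos']).round(4))
    if yaw is not None: print('rotvec',np.degrees((M.inv()*R.from_euler('xyz',[np.pi,0,np.radians(yaw)])).as_rotvec()).round(1))
E
python3 -c "
from h import *
go(.657,.011,.10)"
```

```text
t 0.2 pos [ 0.1779 -0.6509  0.226 ] rpy deg [ 179.9   -0.  -164.7] j6 -0.29 F [-0.1 -0.9 -0.5] grip 1.0 0.0
shift [-0.6367  0.5121  0.1264]
```

Request:
step_arm(plan=[{"dx": -0.636, "dy": 0.513, "dz": 0, "wx": 0, "wy": 0, "wz": 0, "hand": 0.087}, {"dx": -0.636, "dy": 0.513, "dz": 0, "wx": 0, "wy": 0, "wz": 0, "hand": 0.087}, {"dx": -0.636, "dy": 0.513, "dz": 0, "wx": 0, "wy": 0, "wz": 0, "hand": 0.087}, {"dx": -0.636, "dy": 0.513, "dz": 0, "wx": 0, "wy": 0, "wz": 0, "hand": 0.087}, {"dx": -0.636, "dy": 0.513, "dz": 0, "wx": 0, "wy": 0, "wz": 0, "hand": 0.087}, {"dx": -0.636, "dy": 0.513, "dz": 0, "wx": 0, "wy": 0, "wz": 0, "hand": 0.087}, {"dx": -0.636, "dy": 0.513, "dz": 0, "wx": 0, "wy": 0, "wz": 0, "hand": 0.087}, {"dx": -0.636, "dy": 0.513, "dz": 0, "wx": 0, "wy": 0, "wz": 0, "hand": 0.087}, {"dx": -0.636, "dy": 0.513, "dz": 0, "wx": 0, "wy": 0, "wz": 0, "hand": 0.087}, {"dx": -0.636, "dy": 0.513, "dz": 0, "wx": 0, "wy": 0, "wz": 0, "hand": 0.087}])

```text
t: 1.03
eef_pos: [0.4226, -0.3113, 0.2268]
orientation: [-3.141, 0.001, -2.875]
ft_force: [1.3, -0.5, 0.3]
grip_width: 0.994
grasp_force: 0.0
```

```bash
python3 -c "
from h import *
go(.657,.011,.10)"
```

```text
t 1.03 pos [ 0.4226 -0.3113  0.2268] rpy deg [-180.     0.  -164.7] j6 -1.04 F [ 1.3 -0.5  0.3] grip 0.994 0.0
shift [-0.3111  0.2491  0.1269]
```

Request:
step_arm(plan=[{"dx": -0.311, "dy": 0.249, "dz": 0, "wx": 0, "wy": 0, "wz": 0, "hand": 0.087}, {"dx": -0.311, "dy": 0.249, "dz": 0, "wx": 0, "wy": 0, "wz": 0, "hand": 0.087}, {"dx": -0.311, "dy": 0.249, "dz": 0, "wx": 0, "wy": 0, "wz": 0, "hand": 0.087}, {"dx": -0.311, "dy": 0.249, "dz": 0, "wx": 0, "wy": 0, "wz": 0, "hand": 0.087}, {"dx": -0.311, "dy": 0.249, "dz": 0, "wx": 0, "wy": 0, "wz": 0, "hand": 0.087}, {"dx": -0.311, "dy": 0.249, "dz": 0, "wx": 0, "wy": 0, "wz": 0, "hand": 0.087}, {"dx": -0.311, "dy": 0.249, "dz": 0, "wx": 0, "wy": 0, "wz": 0, "hand": 0.087}, {"dx": -0.311, "dy": 0.249, "dz": 0, "wx": 0, "wy": 0, "wz": 0, "hand": 0.087}, {"dx": -0.311, "dy": 0.249, "dz": 0, "wx": 0, "wy": 0, "wz": 0, "hand": 0.087}, {"dx": -0.311, "dy": 0.249, "dz": 0, "wx": 0, "wy": 0, "wz": 0, "hand": 0.087}])

```text
t: 1.87
eef_pos: [0.658, 0.0124, 0.2259]
orientation: [3.142, -0.0, -2.873]
ft_force: [0.3, -0.7, 0.4]
grip_width: 0.995
grasp_force: 0.0
```

```bash
python3 - <<'E'
from h import *
im,K,k1,T=cam('wrist'); save(im,'w1.png')
h=cv2.cvtColor(im,cv2.COLOR_RGB2HSV); w=((h[...,1]<60)&(h[...,2]>130)).astype(np.uint8)
for c in cv2.findContours(w,0,2)[0]:
    if cv2.contourArea(c)>300:
        (u,v),r=cv2.minEnclosingCircle(c); P=onplane((u,v),.023,K,k1,T);print(u,v,r,P.round(4))
go(.657,.011,.008)
E
```

```text
324.88397216796875 165.34042358398438 24.71133804321289 [0.6573 0.0144 0.023 ]
89.5 149.0 17.500099182128906 [ 0.7063 -0.2319  0.023 ]
636.5 120.5 45.568729400634766 [0.5217 0.32   0.023 ]
363.52618408203125 74.10994720458984 27.268413543701172 [0.5585 0.0267 0.023 ]
t 1.92 pos [0.6595 0.0143 0.2252] rpy deg [ 180.    -0.  -164.5] j6 -1.62 F [3.6 0.3 1.8] grip 0.992 0.0
shift [ 0.0032 -0.0025  0.2172]
```

View pics/w1.png

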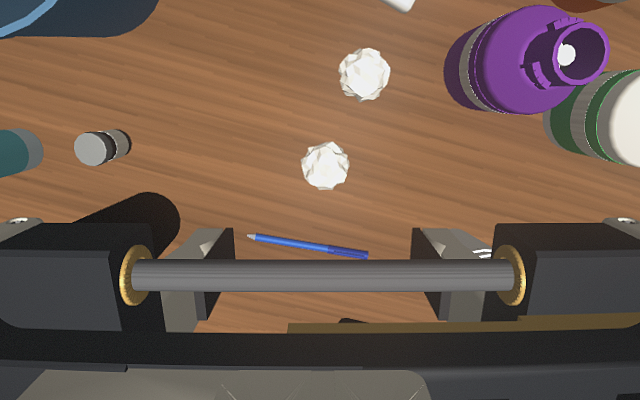

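Wrist view: the far ball is at (325,165) and the near one at (363,74), both agreeing with the top view. Next is the descent to the far ball.

Request:
step_arm(plan=[{"dx": 0.002, "dy": -0.002, "dz": 0.04, "wx": 0, "wy": 0, "wz": 0, "hand": 0.087}, {"dx": 0.002, "dy": -0.002, "dz": 0.08, "wx": 0, "wy": 0, "wz": 0, "hand": 0.087}, {"dx": 0.002, "dy": -0.002, "dz": 0.12, "wx": 0, "wy": 0, "wz": 0, "hand": 0.087}, {"dx": 0.002, "dy": -0.002, "dz": 0.16, "wx": 0, "wy": 0, "wz": 0, "hand": 0.087}, {"dx": 0.002, "dy": -0.002, "dz": 0.19, "wx": 0, "wy": 0, "wz": 0, "hand": 0.087}, {"dx": 0.002, "dy": -0.002, "dz": 0.21, "wx": 0, "wy": 0, "wz": 0, "hand": 0.087}, {"dx": 0.002, "dy": -0.002, "dz": 0.217, "wx": 0, "wy": 0, "wz": 0, "hand": 0.087}, {"dx": 0.002, "dy": -0.002, "dz": 0.217, "wx": 0, "wy": 0, "wz": 0, "hand": 0.03}, {"dx": 0.002, "dy": -0.002, "dz": 0.217, "wx": 0, "wy": 0, "wz": 0, "hand": 0.03}, {"dx": 0.002, "dy": -0.002, "dz": 0.217, "wx": 0, "wy": 0, "wz": 0, "hand": 0.03}])

```text
t: 2.75
eef_pos: [0.6561, 0.0067, 0.0115]
orientation: [-3.141, 0.003, -2.874]
ft_force: [0.5, 0.9, 0.2]
grip_width: 0.827
grasp_force: 0.0
```

```bash
python3 - <<'E'
from h import *
go(.52,-.262,.23)
E
```

```text
t 2.75 pos [0.6561 0.0067 0.0115] rpy deg [-180.     0.2 -164.7] j6 -1.61 F [0.5 0.9 0.2] grip 0.827 0.0
shift [ 0.2016 -0.2233 -0.219 ]
```

Request:
step_arm(plan=[{"dx": 0, "dy": 0.002, "dz": 0.002, "wx": 0, "wy": 0, "wz": 0, "hand": 0.03}, {"dx": 0, "dy": 0.002, "dz": 0.002, "wx": 0, "wy": 0, "wz": 0, "hand": 0.03}, {"dx": 0, "dy": 0.002, "dz": 0.002, "wx": 0, "wy": 0, "wz": 0, "hand": 0.03}, {"dx": 0, "dy": 0.002, "dz": 0.002, "wx": 0, "wy": 0, "wz": 0, "hand": 0.03}, {"dx": 0, "dy": 0.002, "dz": 0.002, "wx": 0, "wy": 0, "wz": 0, "hand": 0.03}, {"dx": 0, "dy": 0.002, "dz": 0.002, "wx": 0, "wy": 0, "wz": 0, "hand": 0.03}, {"dx": 0, "dy": 0.002, "dz": 0.002, "wx": 0, "wy": 0, "wz": 0, "hand": 0.03}, {"dx": 0, "dy": 0.002, "dz": -0.03, "wx": 0, "wy": 0, "wz": 0, "hand": 0.03}, {"dx": 0, "dy": 0.002, "dz": -0.06, "wx": 0, "wy": 0, "wz": 0, "hand": 0.03}, {"dx": 0, "dy": 0.002, "dz": -0.1, "wx": 0, "wy": 0, "wz": 0, "hand": 0.03}])

```text
t: 3.58
eef_pos: [0.6524, 0.0081, 0.1082]
orientation: [3.141, -0.005, -2.875]
ft_force: [1.0, -0.2, -0.5]
grip_width: 0.53
grasp_force: 29.9
```

```bash
python3 - <<'E'
from h import *
go(.52,-.262,.24)
E
```

```text
t 3.58 pos [0.6524 0.0081 0.1082] rpy deg [ 180.    -0.3 -164.7] j6 -1.61 F [ 1.  -0.2 -0.5] grip 0.53 29.9
shift [ 0.1995 -0.2256 -0.1309]
```

Request:
step_arm(plan=[{"dx": 0.0, "dy": 0.0, "dz": -0.04, "wx": 0, "wy": 0, "wz": 0, "hand": 0.03}, {"dx": 0.0, "dy": 0.0, "dz": -0.08, "wx": 0, "wy": 0, "wz": 0, "hand": 0.03}, {"dx": 0.02, "dy": -0.022, "dz": -0.11, "wx": 0, "wy": 0, "wz": 0, "hand": 0.03}, {"dx": 0.045, "dy": -0.05, "dz": -0.12, "wx": 0, "wy": 0, "wz": 0, "hand": 0.03}, {"dx": 0.07, "dy": -0.08, "dz": -0.12, "wx": 0, "wy": 0, "wz": 0, "hand": 0.03}, {"dx": 0.1, "dy": -0.11, "dz": -0.12, "wx": 0, "wy": 0, "wz": 0, "hand": 0.03}, {"dx": 0.125, "dy": -0.14, "dz": -0.12, "wx": 0, "wy": 0, "wz": 0, "hand": 0.03}, {"dx": 0.15, "dy": -0.17, "dz": -0.12, "wx": 0, "wy": 0, "wz": 0, "hand": 0.03}, {"dx": 0.175, "dy": -0.2, "dz": -0.12, "wx": 0, "wy": 0, "wz": 0, "hand": 0.03}, {"dx": 0.199, "dy": -0.226, "dz": -0.12, "wx": 0, "wy": 0, "wz": 0, "hand": 0.03}])

```text
t: 4.42
eef_pos: [0.5206, -0.2638, 0.2296]
orientation: [3.142, 0.0, -2.875]
ft_force: [0.6, 0.4, -0.2]
grip_width: 0.53
grasp_force: 29.9
```

```bash
python3 - <<'E'
from h import *
go(.52,-.262,.165)
E
```

```text
t 4.42 pos [ 0.5206 -0.2638  0.2296] rpy deg [ 180.     0.  -164.7] j6 -1.17 F [ 0.6  0.4 -0.2] grip 0.53 29.9
shift [0.0001 0.0019 0.0646]
```

Request:
step_arm(plan=[{"dx": 0, "dy": 0.002, "dz": 0.03, "wx": 0, "wy": 0, "wz": 0, "hand": 0.03}, {"dx": 0, "dy": 0.002, "dz": 0.055, "wx": 0, "wy": 0, "wz": 0, "hand": 0.03}, {"dx": 0, "dy": 0.002, "dz": 0.065, "wx": 0, "wy": 0, "wz": 0, "hand": 0.03}, {"dx": 0, "dy": 0.002, "dz": 0.065, "wx": 0, "wy": 0, "wz": 0, "hand": 0.03}, {"dx": 0, "dy": 0.002, "dz": 0.065, "wx": 0, "wy": 0, "wz": 0, "hand": 0.08}, {"dx": 0, "dy": 0.002, "dz": 0.065, "wx": 0, "wy": 0, "wz": 0, "hand": 0.08}, {"dx": 0, "dy": 0.002, "dz": 0.065, "wx": 0, "wy": 0, "wz": 0, "hand": 0.08}, {"dx": 0, "dy": 0.002, "dz": 0.065, "wx": 0, "wy": 0, "wz": 0, "hand": 0.08}, {"dx": 0, "dy": 0.002, "dz": 0.03, "wx": 0, "wy": 0, "wz": 0, "hand": 0.08}, {"dx": 0, "dy": 0.002, "dz": -0.005, "wx": 0, "wy": 0, "wz": 0, "hand": 0.08}])

```text
t: 5.25
eef_pos: [0.5203, -0.2597, 0.2344]
orientation: [3.14, -0.003, -2.874]
ft_force: [1.9, -0.5, 0.7]
grip_width: 0.892
grasp_force: 0.0
```

```bash
python3 - <<'E'
from h import *
im,K,k1,T=cam('wrist'); save(im,'w2.png')
# closing direction (.945,.325): tool y=(sin yaw,-cos yaw)
for s in(1,-1): print(np.degrees(np.arctan2(s*.945,-s*.325)))
go(.558,.0255,.23,109)
go(.558,.0255,.23,-71)
print(robot.read_state()['joint_positions'].round(2))
E
```

```text
108.97887975571344
-71.02112024428656
t 5.3 pos [ 0.524  -0.2615  0.2438] rpy deg [-179.6    0.4 -164.6] j6 -1.18 F [ 2.7 -1.   9. ] grip 0.898 0.0
shift [-0.1088  0.2678  0.0128]
rotvec [-0.   0.6 86.4]
t 5.3 pos [ 0.524  -0.2615  0.2438] rpy deg [-179.6    0.4 -164.6] j6 -1.18 F [ 2.7 -1.   9. ] grip 0.898 0.0
shift [-0.1088  0.2678  0.0128]
rotvec [ -0.6  -0.  -93.6]
[-0.13  0.2  -0.17  0.   -1.19 -1.18]
```

View pics/w2.png

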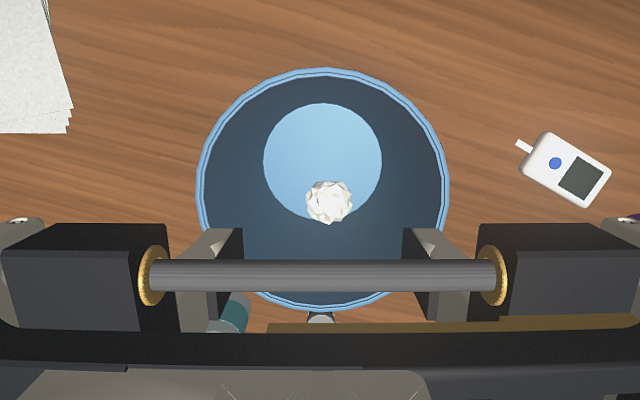

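The first ball lies inside the bin at (330,200). Next, the near ball.

Request:
step_arm(plan=[{"dx": -0.011, "dy": 0.027, "dz": 0, "wx": 0, "wy": 0, "wz": -7, "hand": 0.08}, {"dx": -0.022, "dy": 0.054, "dz": 0, "wx": 0, "wy": 0, "wz": -14, "hand": 0.08}, {"dx": -0.033, "dy": 0.08, "dz": 0, "wx": 0, "wy": 0, "wz": -21, "hand": 0.08}, {"dx": -0.044, "dy": 0.107, "dz": 0, "wx": 0, "wy": 0, "wz": -28, "hand": 0.08}, {"dx": -0.054, "dy": 0.134, "dz": 0, "wx": 0, "wy": 0, "wz": -35, "hand": 0.08}, {"dx": -0.065, "dy": 0.16, "dz": 0, "wx": 0, "wy": 0, "wz": -42, "hand": 0.08}, {"dx": -0.076, "dy": 0.187, "dz": 0, "wx": 0, "wy": 0, "wz": -49, "hand": 0.08}, {"dx": -0.087, "dy": 0.214, "dz": 0, "wx": 0, "wy": 0, "wz": -56, "hand": 0.08}, {"dx": -0.098, "dy": 0.241, "dz": 0, "wx": 0, "wy": 0, "wz": -63, "hand": 0.08}, {"dx": -0.109, "dy": 0.268, "dz": 0, "wx": 0, "wy": 0, "wz": -70, "hand": 0.08}])

```text
t: 6.13
eef_pos: [0.5561, 0.0289, 0.2355]
orientation: [-3.14, 0.001, -1.647]
ft_force: [0.4, 0.4, -0.1]
grip_width: 0.911
grasp_force: 0.0
```

```bash
python3 - <<'E'
from h import *
go(.558,.0255,.008,-71)
print(robot.read_state()['joint_positions'].round(2))
E
```

```text
t 6.13 pos [0.5561 0.0289 0.2355] rpy deg [-179.9    0.   -94.3] j6 -0.48 F [ 0.4  0.4 -0.1] grip 0.911 0.0
shift [ 0.0034 -0.0018  0.2275]
rotvec [ -0.1   0.  -23.3]
[ 0.4   0.16 -0.24  0.   -1.17 -0.48]
```

Request:
step_arm(plan=[{"dx": 0.002, "dy": -0.002, "dz": 0.01, "wx": 0, "wy": 0, "wz": -7, "hand": 0.08}, {"dx": 0.003, "dy": -0.002, "dz": 0.03, "wx": 0, "wy": 0, "wz": -14, "hand": 0.08}, {"dx": 0.003, "dy": -0.002, "dz": 0.05, "wx": 0, "wy": 0, "wz": -20, "hand": 0.08}, {"dx": 0.003, "dy": -0.002, "dz": 0.08, "wx": 0, "wy": 0, "wz": -23, "hand": 0.08}, {"dx": 0.003, "dy": -0.002, "dz": 0.115, "wx": 0, "wy": 0, "wz": -23, "hand": 0.08}, {"dx": 0.003, "dy": -0.002, "dz": 0.15, "wx": 0, "wy": 0, "wz": -23, "hand": 0.08}, {"dx": 0.003, "dy": -0.002, "dz": 0.18, "wx": 0, "wy": 0, "wz": -23, "hand": 0.08}, {"dx": 0.003, "dy": -0.002, "dz": 0.205, "wx": 0, "wy": 0, "wz": -23, "hand": 0.08}, {"dx": 0.003, "dy": -0.002, "dz": 0.22, "wx": 0, "wy": 0, "wz": -23, "hand": 0.08}, {"dx": 0.003, "dy": -0.002, "dz": 0.226, "wx": 0, "wy": 0, "wz": -23, "hand": 0.08}])

```text
t: 6.97
eef_pos: [0.5565, 0.0238, 0.0065]
orientation: [3.139, -0.0, -1.252]
ft_force: [0.5, -0.2, 0.8]
grip_width: 0.909
grasp_force: 0.0
```

Request:
step_arm(plan=[{"dx": 0, "dy": 0, "dz": 0.001, "wx": 0, "wy": 0, "wz": 0, "hand": 0.03}, {"dx": 0, "dy": 0, "dz": 0.001, "wx": 0, "wy": 0, "wz": 0, "hand": 0.03}, {"dx": 0, "dy": 0, "dz": 0.001, "wx": 0, "wy": 0, "wz": 0, "hand": 0.03}, {"dx": 0, "dy": 0, "dz": 0.001, "wx": 0, "wy": 0, "wz": 0, "hand": 0.03}, {"dx": 0, "dy": 0, "dz": 0.001, "wx": 0, "wy": 0, "wz": 0, "hand": 0.03}, {"dx": 0, "dy": 0, "dz": 0.001, "wx": 0, "wy": 0, "wz": 0, "hand": 0.03}, {"dx": 0, "dy": 0, "dz": 0.001, "wx": 0, "wy": 0, "wz": 0, "hand": 0.03}, {"dx": 0, "dy": 0, "dz": 0.001, "wx": 0, "wy": 0, "wz": 0, "hand": 0.03}, {"dx": 0, "dy": 0, "dz": -0.03, "wx": 0, "wy": 0, "wz": 0, "hand": 0.03}, {"dx": 0, "dy": 0, "dz": -0.07, "wx": 0, "wy": 0, "wz": 0, "hand": 0.03}])

```text
t: 7.8
eef_pos: [0.555, 0.0231, 0.0765]
orientation: [3.135, 0.0, -1.252]
ft_force: [1.9, 1.0, -0.4]
grip_width: 0.547
grasp_force: 30.0
```

```bash
python3 - <<'E'
from h import *
go(.52,-.262,.24)
E
```

```text
t 7.8 pos [0.555  0.0231 0.0765] rpy deg [179.6   0.  -71.7] j6 -0.07 F [ 1.9  1.  -0.4] grip 0.547 30.0
shift [ 0.2598  0.1237 -0.1626]
```

Request:
step_arm(plan=[{"dx": 0.0, "dy": 0.0, "dz": -0.04, "wx": 0, "wy": 0, "wz": 0, "hand": 0.03}, {"dx": 0.0, "dy": 0.0, "dz": -0.08, "wx": 0, "wy": 0, "wz": 0, "hand": 0.03}, {"dx": 0.02, "dy": 0.01, "dz": -0.115, "wx": 0, "wy": 0, "wz": 0, "hand": 0.03}, {"dx": 0.045, "dy": 0.021, "dz": -0.145, "wx": 0, "wy": 0, "wz": 0, "hand": 0.03}, {"dx": 0.08, "dy": 0.038, "dz": -0.153, "wx": 0, "wy": 0, "wz": 0, "hand": 0.03}, {"dx": 0.115, "dy": 0.055, "dz": -0.153, "wx": 0, "wy": 0, "wz": 0, "hand": 0.03}, {"dx": 0.15, "dy": 0.071, "dz": -0.153, "wx": 0, "wy": 0, "wz": 0, "hand": 0.03}, {"dx": 0.185, "dy": 0.088, "dz": -0.153, "wx": 0, "wy": 0, "wz": 0, "hand": 0.03}, {"dx": 0.225, "dy": 0.107, "dz": -0.153, "wx": 0, "wy": 0, "wz": 0, "hand": 0.03}, {"dx": 0.26, "dy": 0.124, "dz": -0.153, "wx": 0, "wy": 0, "wz": 0, "hand": 0.03}])

```text
t: 8.63
eef_pos: [0.5207, -0.2635, 0.232]
orientation: [-3.141, -0.0, -1.251]
ft_force: [1.4, 1.1, -0.2]
grip_width: 0.545
grasp_force: 30.0
```

Request:
step_arm(plan=[{"dx": 0, "dy": 0, "dz": 0.03, "wx": 0, "wy": 0, "wz": 0, "hand": 0.03}, {"dx": 0, "dy": 0, "dz": 0.055, "wx": 0, "wy": 0, "wz": 0, "hand": 0.03}, {"dx": 0, "dy": 0, "dz": 0.065, "wx": 0, "wy": 0, "wz": 0, "hand": 0.03}, {"dx": 0, "dy": 0, "dz": 0.065, "wx": 0, "wy": 0, "wz": 0, "hand": 0.03}, {"dx": 0, "dy": 0, "dz": 0.065, "wx": 0, "wy": 0, "wz": 0, "hand": 0.087}, {"dx": 0, "dy": 0, "dz": 0.065, "wx": 0, "wy": 0, "wz": 0, "hand": 0.087}, {"dx": 0, "dy": 0, "dz": 0.065, "wx": 0, "wy": 0, "wz": 0, "hand": 0.087}, {"dx": 0, "dy": 0, "dz": 0.065, "wx": 0, "wy": 0, "wz": 0, "hand": 0.087}, {"dx": 0, "dy": 0, "dz": 0.03, "wx": 0, "wy": 0, "wz": 0, "hand": 0.087}, {"dx": 0, "dy": 0, "dz": -0.005, "wx": 0, "wy": 0, "wz": 0, "hand": 0.087}])

```text
t: 9.47
eef_pos: [0.5204, -0.2612, 0.2364]
orientation: [3.138, 0.002, -1.251]
ft_force: [1.3, -1.1, 0.9]
grip_width: 0.943
grasp_force: 0.0
```

```bash
python3 - <<'E'
from h import *
im,K,k1,T=cam('wrist'); save(im,'w3.png')
go(.529,.266,.24)
E
```

```text
t 9.52 pos [ 0.5241 -0.2631  0.2459] rpy deg [-179.6   -0.4  -71.6] j6 0.45 F [ 4.  -1.8  9. ] grip 0.964 0.0
shift [-0.5006 -0.1715  0.0036]
```

View pics/w3.png

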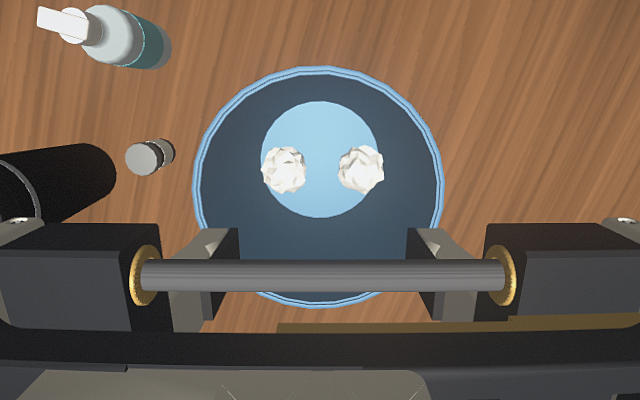

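Both balls are in the bin, at (284,169) and (361,169). Moving over the cap.

Request:
step_arm(plan=[{"dx": -0.038, "dy": -0.013, "dz": -0.01, "wx": 0, "wy": 0, "wz": 0, "hand": 0.087}, {"dx": -0.075, "dy": -0.026, "dz": -0.02, "wx": 0, "wy": 0, "wz": 0, "hand": 0.087}, {"dx": -0.112, "dy": -0.039, "dz": -0.03, "wx": 0, "wy": 0, "wz": 0, "hand": 0.087}, {"dx": -0.15, "dy": -0.052, "dz": -0.04, "wx": 0, "wy": 0, "wz": 0, "hand": 0.087}, {"dx": -0.187, "dy": -0.065, "dz": -0.05, "wx": 0, "wy": 0, "wz": 0, "hand": 0.087}, {"dx": -0.225, "dy": -0.078, "dz": -0.06, "wx": 0, "wy": 0, "wz": 0, "hand": 0.087}, {"dx": -0.262, "dy": -0.09, "dz": -0.06, "wx": 0, "wy": 0, "wz": 0, "hand": 0.087}, {"dx": -0.3, "dy": -0.103, "dz": -0.06, "wx": 0, "wy": 0, "wz": 0, "hand": 0.087}, {"dx": -0.338, "dy": -0.116, "dz": -0.06, "wx": 0, "wy": 0, "wz": 0, "hand": 0.087}, {"dx": -0.375, "dy": -0.129, "dz": -0.06, "wx": 0, "wy": 0, "wz": 0, "hand": 0.087}])

```text
t: 10.35
eef_pos: [0.5259, 0.1371, 0.2979]
orientation: [-3.139, 0.001, -1.251]
ft_force: [1.6, -0.6, 0.6]
grip_width: 0.995
grasp_force: 0.0
```

Request:
step_arm(plan=[{"dx": -0.035, "dy": -0.012, "dz": 0, "wx": 0, "wy": 0, "wz": 0, "hand": 0.087}, {"dx": -0.07, "dy": -0.023, "dz": 0, "wx": 0, "wy": 0, "wz": 0, "hand": 0.087}, {"dx": -0.105, "dy": -0.035, "dz": 0, "wx": 0, "wy": 0, "wz": 0, "hand": 0.087}, {"dx": -0.125, "dy": -0.043, "dz": 0, "wx": 0, "wy": 0, "wz": 0, "hand": 0.087}, {"dx": -0.125, "dy": -0.043, "dz": 0, "wx": 0, "wy": 0, "wz": 0, "hand": 0.087}, {"dx": -0.125, "dy": -0.043, "dz": 0, "wx": 0, "wy": 0, "wz": 0, "hand": 0.087}])

```text
t: 10.85
eef_pos: [0.5276, 0.2684, 0.2967]
orientation: [-3.141, 0.0, -1.249]
ft_force: [0.1, -0.6, 0.3]
grip_width: 0.992
grasp_force: 0.0
```

```bash
python3 - <<'E'
from h import *
im,K,k1,T=cam('wrist'); save(im,'w4.png')
h=cv2.cvtColor(im,cv2.COLOR_RGB2HSV); red=(((h[...,0]<6)|(h[...,0]>172))&(h[...,1]>150)&(h[...,2]>100)).astype(np.uint8)
red=cv2.morphologyEx(red,cv2.MORPH_CLOSE,np.ones((9,9)))
for c in cv2.findContours(red,0,2)[0]:
    if cv2.contourArea(c)>300:
        print(cv2.boundingRect(c)); (u,v),r=cv2.minEnclosingCircle(c); P=onplane((u,v),.159,K,k1,T);print(u,v,r,P.round(4),np.linalg.norm(P-onplane((u+r,v),.159,K,k1,T)))
print(proj((.529,.266,.159),K,k1,T)); go(.529,.266,.13)
E
```

```text
(287, 145, 66, 68)
319.8106994628906 178.52516174316406 33.92450714111328 [0.5301 0.2672 0.159 ] 0.02964069031374034
[321.40142039 177.66185424]
t 10.9 pos [0.5276 0.2674 0.2969] rpy deg [-180.     0.   -71.6] j6 -0.48 F [ 0.2 -1.1  0.5] grip 0.991 0.0
shift [ 0.0018 -0.0008  0.1669]
```

View pics/w4.png

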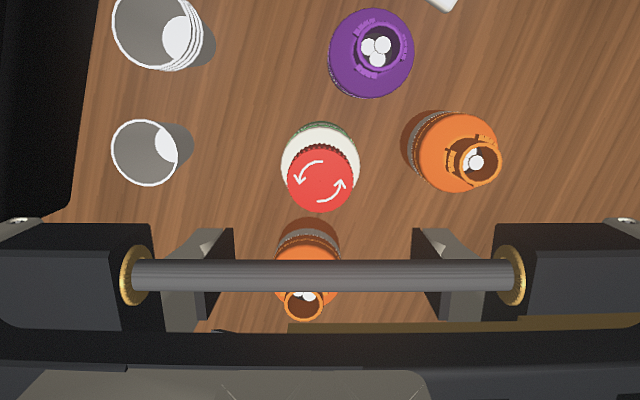

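The cap is at (320,179) with a radius of 29.6 mm, as expected, and there is room around it for the fingers. Descending and gripping.

Request:
step_arm(plan=[{"dx": 0.001, "dy": -0.002, "dz": 0.03, "wx": 0, "wy": 0, "wz": 0, "hand": 0.087}, {"dx": 0.001, "dy": -0.002, "dz": 0.06, "wx": 0, "wy": 0, "wz": 0, "hand": 0.087}, {"dx": 0.001, "dy": -0.002, "dz": 0.085, "wx": 0, "wy": 0, "wz": 0, "hand": 0.087}, {"dx": 0.001, "dy": -0.002, "dz": 0.11, "wx": 0, "wy": 0, "wz": 0, "hand": 0.087}, {"dx": 0.001, "dy": -0.002, "dz": 0.13, "wx": 0, "wy": 0, "wz": 0, "hand": 0.087}, {"dx": 0.001, "dy": -0.002, "dz": 0.15, "wx": 0, "wy": 0, "wz": 0, "hand": 0.087}, {"dx": 0.001, "dy": -0.002, "dz": 0.162, "wx": 0, "wy": 0, "wz": 0, "hand": 0.087}, {"dx": 0.001, "dy": -0.002, "dz": 0.168, "wx": 0, "wy": 0, "wz": 0, "hand": 0.087}, {"dx": 0.001, "dy": -0.002, "dz": 0.17, "wx": 0, "wy": 0, "wz": 0, "hand": 0.087}, {"dx": 0.001, "dy": -0.002, "dz": 0.17, "wx": 0, "wy": 0, "wz": 0, "hand": 0.087}])

```text
t: 11.73
eef_pos: [0.5304, 0.2661, 0.1271]
orientation: [-3.141, 0.0, -1.252]
ft_force: [0.3, -0.2, 0.4]
grip_width: 0.99
grasp_force: 0.0
```

```bash
python3 -c "
from h import *
go(.5298,.2668,.127)"
```

```text
t 11.73 pos [0.5304 0.2661 0.1271] rpy deg [-180.     0.   -71.7] j6 -0.48 F [ 0.3 -0.2  0.4] grip 0.99 0.0
shift [-0.0008  0.0003  0.0001]
```

Request:
step_arm(plan=[{"dx": 0, "dy": 0, "dz": 0, "wx": 0, "wy": 0, "wz": 0, "hand": 0.06}, {"dx": 0, "dy": 0, "dz": 0, "wx": 0, "wy": 0, "wz": 0, "hand": 0.06}, {"dx": 0, "dy": 0, "dz": 0, "wx": 0, "wy": 0, "wz": 0, "hand": 0.06}, {"dx": 0, "dy": 0, "dz": 0, "wx": 0, "wy": 0, "wz": 0, "hand": 0.06}, {"dx": 0, "dy": 0, "dz": 0, "wx": 0, "wy": 0, "wz": 0, "hand": 0.06}, {"dx": 0, "dy": 0, "dz": 0, "wx": 0, "wy": 0, "wz": 0, "hand": 0.04}, {"dx": 0, "dy": 0, "dz": 0, "wx": 0, "wy": 0, "wz": 0, "hand": 0.04}, {"dx": 0, "dy": 0, "dz": 0, "wx": 0, "wy": 0, "wz": 0, "hand": 0.04}, {"dx": 0, "dy": 0, "dz": 0, "wx": 0, "wy": 0, "wz": 0, "hand": 0.04}, {"dx": 0, "dy": 0, "dz": 0, "wx": 0, "wy": 0, "wz": 0, "hand": 0.04}])

```text
t: 12.57
eef_pos: [0.5304, 0.2669, 0.1269]
orientation: [-3.141, 0.0, -1.251]
ft_force: [1.9, 0.5, 1.9]
grip_width: 0.668
grasp_force: 30.0
```

Request:
step_arm(plan=[{"dx": 0, "dy": 0, "dz": 0.001, "wx": 0, "wy": 0, "wz": 0, "hand": 0.04}, {"dx": 0, "dy": 0, "dz": 0.002, "wx": 0, "wy": 0, "wz": 0, "hand": 0.04}, {"dx": 0, "dy": 0, "dz": 0.003, "wx": 0, "wy": 0, "wz": 0, "hand": 0.04}, {"dx": 0, "dy": 0, "dz": 0.004, "wx": 0, "wy": 0, "wz": 0, "hand": 0.04}, {"dx": 0, "dy": 0, "dz": 0.0045, "wx": 0, "wy": 0, "wz": 0, "hand": 0.04}, {"dx": 0, "dy": 0, "dz": 0.0045, "wx": 0, "wy": 0, "wz": 0, "hand": 0.04}, {"dx": 0, "dy": 0, "dz": 0.0045, "wx": 0, "wy": 0, "wz": 0, "hand": 0.04}])

```text
t: 13.15
eef_pos: [0.5305, 0.2669, 0.1232]
orientation: [-3.14, 0.0, -1.251]
ft_force: [-1.0, -0.2, 8.3]
grip_width: 0.673
grasp_force: 30.0
```

Request:
step_arm(plan=[{"dx": 0, "dy": 0, "dz": 0.001, "wx": 0, "wy": 0, "wz": 0, "hand": 0.04}, {"dx": 0, "dy": 0, "dz": 0.001, "wx": 0, "wy": 0, "wz": -2, "hand": 0.04}, {"dx": 0, "dy": 0, "dz": 0.001, "wx": 0, "wy": 0, "wz": -6, "hand": 0.04}, {"dx": 0, "dy": 0, "dz": 0.001, "wx": 0, "wy": 0, "wz": -10, "hand": 0.04}, {"dx": 0, "dy": 0, "dz": 0.001, "wx": 0, "wy": 0, "wz": -15, "hand": 0.04}, {"dx": 0, "dy": 0, "dz": 0.001, "wx": 0, "wy": 0, "wz": -20, "hand": 0.04}, {"dx": 0, "dy": 0, "dz": 0.001, "wx": 0, "wy": 0, "wz": -25, "hand": 0.04}, {"dx": 0, "dy": 0, "dz": 0.001, "wx": 0, "wy": 0, "wz": -30, "hand": 0.04}, {"dx": 0, "dy": 0, "dz": 0.001, "wx": 0, "wy": 0, "wz": -30, "hand": 0.04}])

```text
t: 13.9
eef_pos: [0.5314, 0.2675, 0.1228]
orientation: [-3.138, -0.001, -0.722]
ft_force: [0.8, 0.6, 9.5]
grip_width: 0.67
grasp_force: 30.0
```

```bash
python3 -c "
from h import *
go(.5304,.2669,.1225)
print(robot.read_state()['wrist_torque'].round(2))"
```

```text
t 13.9 pos [0.5314 0.2675 0.1228] rpy deg [-1.798e+02 -1.000e-01 -4.140e+01] j6 0.05 F [0.8 0.6 9.5] grip 0.67 30.0
shift [-0.0003  0.0011  0.0003]
[ 0.25 -0.05  0.01]
```

Request:
step_arm(plan=[{"dx": 0, "dy": 0, "dz": 0.0005, "wx": 0, "wy": 0, "wz": -5, "hand": 0.04}, {"dx": 0, "dy": 0, "dz": 0.0005, "wx": 0, "wy": 0, "wz": -10, "hand": 0.04}, {"dx": 0, "dy": 0, "dz": 0.0005, "wx": 0, "wy": 0, "wz": -15, "hand": 0.04}, {"dx": 0, "dy": 0, "dz": 0.0005, "wx": 0, "wy": 0, "wz": -20, "hand": 0.04}, {"dx": 0, "dy": 0, "dz": 0.0005, "wx": 0, "wy": 0, "wz": -25, "hand": 0.04}, {"dx": 0, "dy": 0, "dz": 0.0005, "wx": 0, "wy": 0, "wz": -30, "hand": 0.04}, {"dx": 0, "dy": 0, "dz": 0.0005, "wx": 0, "wy": 0, "wz": -33, "hand": 0.04}, {"dx": 0, "dy": 0, "dz": 0.0005, "wx": 0, "wy": 0, "wz": -35, "hand": 0.04}, {"dx": 0, "dy": 0, "dz": 0.0005, "wx": 0, "wy": 0, "wz": -35, "hand": 0.04}, {"dx": 0, "dy": 0, "dz": 0.0005, "wx": 0, "wy": 0, "wz": -35, "hand": 0.04}])

```text
t: 14.73
eef_pos: [0.5318, 0.2682, 0.1226]
orientation: [-3.138, -0.004, -0.116]
ft_force: [1.2, 2.6, 11.0]
grip_width: 0.673
grasp_force: 30.0
```

```bash
python3 -c "
from h import *
go(.5304,.2669,.1225)
print(robot.read_state()['wrist_torque'].round(2))
im,K,k1,T=cam('side'); save(cv2.resize(im[200:400,220:460],None,fx=3,fy=3,interpolation=2),'s5.png')"
```

```text
t 14.73 pos [0.5318 0.2682 0.1226] rpy deg [-179.8   -0.2   -6.6] j6 0.66 F [ 1.2  2.6 11. ] grip 0.673 30.0
shift [-0.0013  0.0014  0.0001]
[ 0.79 -0.22  0.01]
```

View pics/s5.png

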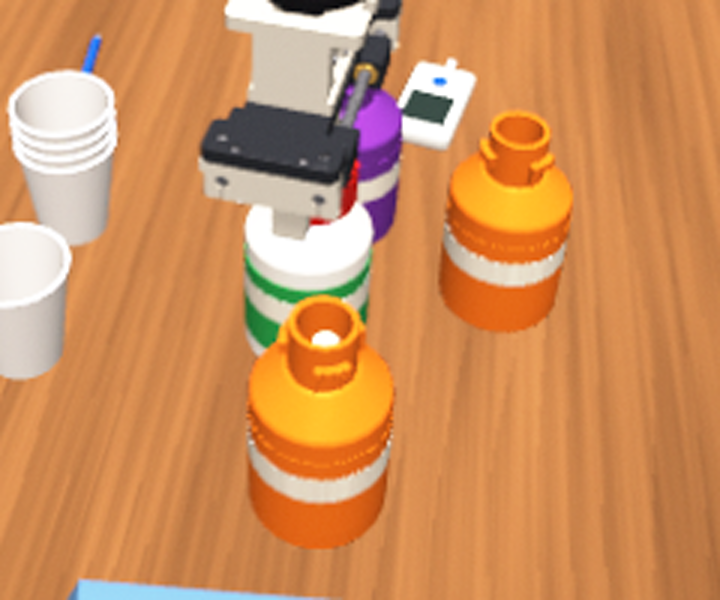

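Side view: the fingers are clear of the neighbouring tubs and the white tub is upright. The cap has turned 65°, so I start with a small lift.

Request:
step_arm(plan=[{"dx": 0, "dy": 0, "dz": -0.003, "wx": 0, "wy": 0, "wz": 0, "hand": 0.04}, {"dx": 0, "dy": 0, "dz": -0.006, "wx": 0, "wy": 0, "wz": 0, "hand": 0.04}, {"dx": 0, "dy": 0, "dz": -0.009, "wx": 0, "wy": 0, "wz": 0, "hand": 0.04}, {"dx": 0, "dy": 0, "dz": -0.012, "wx": 0, "wy": 0, "wz": 0, "hand": 0.04}, {"dx": 0, "dy": 0, "dz": -0.012, "wx": 0, "wy": 0, "wz": 0, "hand": 0.04}, {"dx": 0, "dy": 0, "dz": -0.012, "wx": 0, "wy": 0, "wz": 0, "hand": 0.04}])

```text
t: 15.28
eef_pos: [0.53, 0.2666, 0.1324]
orientation: [-3.142, 0.0, -0.117]
ft_force: [1.7, 1.3, 0.6]
grip_width: 0.669
grasp_force: 30.0
```

The cap is free: there is no tub weight in the force reading.

Request:
step_arm(plan=[{"dx": 0, "dy": 0, "dz": -0.008, "wx": 0, "wy": 0, "wz": 0, "hand": 0.04}, {"dx": 0, "dy": 0, "dz": -0.018, "wx": 0, "wy": 0, "wz": 0, "hand": 0.04}, {"dx": 0, "dy": 0, "dz": -0.03, "wx": 0, "wy": 0, "wz": 0, "hand": 0.04}, {"dx": 0, "dy": 0, "dz": -0.045, "wx": 0, "wy": 0, "wz": 0, "hand": 0.04}, {"dx": 0, "dy": 0, "dz": -0.06, "wx": 0, "wy": 0, "wz": 0, "hand": 0.04}, {"dx": 0, "dy": 0, "dz": -0.078, "wx": 0, "wy": 0, "wz": 0, "hand": 0.04}, {"dx": 0, "dy": 0, "dz": -0.094, "wx": 0, "wy": 0, "wz": 0, "hand": 0.04}, {"dx": 0, "dy": 0, "dz": -0.104, "wx": 0, "wy": 0, "wz": 0, "hand": 0.04}, {"dx": 0, "dy": 0, "dz": -0.11, "wx": 0, "wy": 0, "wz": 0, "hand": 0.04}, {"dx": 0, "dy": 0, "dz": -0.11, "wx": 0, "wy": 0, "wz": 0, "hand": 0.04}])

```text
t: 16.12
eef_pos: [0.5303, 0.2667, 0.2441]
orientation: [-3.14, -0.001, -0.117]
ft_force: [-0.2, 0.5, -0.1]
grip_width: 0.671
grasp_force: 30.0
```

Request:
step_arm(plan=[{"dx": 0, "dy": 0, "dz": 0, "wx": 0, "wy": 0, "wz": 0, "hand": 0.04}, {"dx": 0, "dy": 0, "dz": 0, "wx": 0, "wy": 0, "wz": 0, "hand": 0.04}, {"dx": 0, "dy": 0, "dz": 0, "wx": 0, "wy": 0, "wz": 0, "hand": 0.04}, {"dx": 0, "dy": 0, "dz": 0, "wx": 0, "wy": 0, "wz": 0, "hand": 0.04}])

```text
t: 16.45
eef_pos: [0.5298, 0.2664, 0.2417]
orientation: [3.14, 0.001, -0.117]
ft_force: [0.2, -0.4, -0.6]
grip_width: 0.672
grasp_force: 30.0
```

```bash
python3 -c "
from h import *
go(.53,.2668,.243,-6.7)
im,K,k1,T=cam('side'); save(im,'s6.png')"
```

```text
t 16.45 pos [0.5298 0.2664 0.2417] rpy deg [ 1.799e+02  1.000e-01 -6.700e+00] j6 0.66 F [ 0.2 -0.4 -0.6] grip 0.672 30.0
shift [ 0.0002 -0.0005 -0.0013]
rotvec [ 0.1  0.1 -0. ]
```

View pics/s6.png

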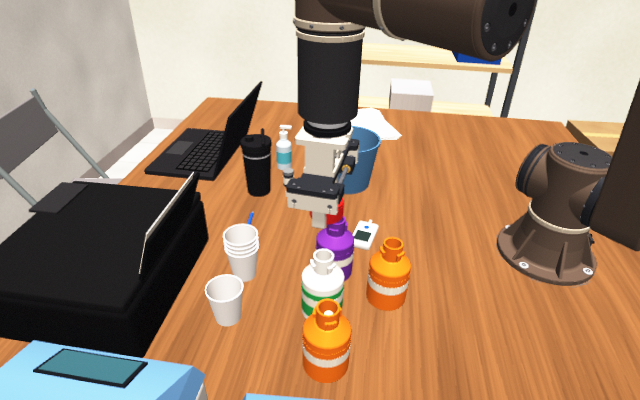

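The white tub stands where it was, with its neck open at (323,258). The red cap is level in the gripper above it at (335,210), and everything else is in its original place.

```bash
python3 -c "
from h import *
print(job.finish_job())"
```

```text
the job is handed in; nothing more can be done
None
```

Both paper balls are in the bin, the tub is open and standing in place, and the cap is held level about 10 cm above its mouth; the job is handed in (about 16.5 s used of 72 s).

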